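# Sort the swab tubes and hold the magnifier over the long one

## Robot

A 7-joint arm with a two-finger parallel gripper is mounted at the origin on the work surface. World frame = base frame: x ahead of the robot, y to its left, z up, the work surface at z = 0. Lengths are in m, angles in rad, forces in N, time in s.
With the tool pointing down it reaches from about 0.4 to 0.85 m from the base axis. Payload 10.4 kg.
Tool frame: the origin (TCP) lies midway between the tips of the shut fingers; the grasp point (between the pads) lies 19 mm behind it (manip.pinch_z is the distance from the TCP to the grasp point, in m); y points along the fingers, x is the direction in which the jaws open and shut, and the axes are right-handed (so a half turn about y gives the same grasp; the last joint's range is limited). The gripper opens to 85 mm and grips with 20 to 120 N. Pads are 22 mm wide; open, the fingers measure 114 mm over their backs; the gripper's body (76 mm by 85 mm) begins 54 mm behind the grasp point. The pads swing forward as they close: fully open they stand 13 mm farther back than shut.
Start: joints at [-0.023, 0.332, -0.065, 1.46, 0.022, 1.35, -0.088], TCP at [0.625, 0, 0.231] pointing down, gripper open.
Joint ranges: [-2.6, 2.6], [-0.5, 2.12], [-1.47, 1.34], [0.16, 2.42], [-1.27, 4.41], [0.06, 2.06], [-2.6, 2.6]. Speed limits (rad/s): [2.22, 2.22, 2.79, 2.79, 3.14, 3.14, 3.14].

## Interface

Orientations are given as a unit quaternion [x, y, z, w].
In Python, from workcell import manip gives the robot as it stands.
- The arm moves only by the shell command python3 -m pendant 'ROWS' [OPENING] [FORCE]. ROWS is a JSON object of lists of equal length, an entry for each row: "offset": the shift along the tool's x, y, z scaled (see below), a list of three; "turn": the turn, a rotation vector about the tool's x, y, z scaled (see below), a list of three. A call has 1 to 12 rows; each row is the pose to reach, as a shift and turn from the pose measured when the call began, along the tool's axes at that moment; what a row does not reach only later rows make up. The controller multiplies each number of a shift by 200 mm and each number of a turn by 45 degrees. A row lasts 1/8 s, in which the tool goes at most 62.5 mm and 10.7 degrees, less where a joint would pass 70% of its speed; a pose out of reach is approached as far as the arm can. A call with a number of a shift or a turn outside -1 to 1 is refused whole. A call with a gripper value outside its range is refused whole. OPENING is the opening in per cent of the stroke, from 0 (shut) to 100 (fully open), set as the call begins (- or left out, the last holds). The fingers move at their own pace and stop on an object; FORCE is the grip in N (left out, the last holds). Time passes only in rows, so rows that repeat a pose let the fingers close. It gives the time, the measured TCP pose, the force and the opening at its end, in the units of the state.
- manip.get_obs(): the state, without advancing time (a new reading comes with each control period).
- manip.camera(name): name is "scene" or "side" or "wrist"; returns (picture, depth): 480x640x3 uint8, red, green, blue; 480x640 float32, m along the optical axis (not along the pixel's ray), 0 where there is no reading.
- manip.camera_model(name): a dict with "intrinsics" (3x3 intrinsics, pixels), "R" (3x3) and "t" (3): a world point X has camera coordinates R X + t; the wrist camera has in their place "tool_from_camera" (4x4, takes a point from camera to tool coordinates, whose origin is the TCP and whose axes are the tool frame's). Camera axes: x right, y down, z forward; pixel columns grow to the right and rows downward; lengths in m; the calibration is good to about 2 mm. A picture is of the moment at which its call begins: read the wrist's pose just before it. camera_model takes no time and is no camera call.
- manip.hand_in(): hands the job in, once; it reports no verdict.
The state is a dict: "clock": time; "joint_pos": joint angles; "joint_velocities": joint speeds; "tau": joint torques, N m; "position": TCP position; "ee_rot": TCP orientation; "ft_force": force on the tool from outside, world axes, zero at the start; "torque": the same for the moment, N m; "grip_width": opening from 0.0 (shut) to 1.0 (fully open).
Only numpy, scipy, OpenCV 4.12 (cv2) and the standard library are available. Lean on these libraries where they do the work, as an engineer would, in place of code of your own. Each camera call takes 0.05 s, during which the arm holds its last target. There are 200 camera calls.

## Task

Lay each of the two white tubes in the peg board of its own length and let go of it: the long one in the long nest, the short one in the short nest. Then pick up the rectangular magnifier by its handle, carry it over the caddy of powder jars, and finish holding it still about 15 mm (a finger's width) above the long tube: level, the lens centred on the tube and its long side along the tube, never touching the tubes or boards with it. Do not bump the caddy or shift the bottle, bowl or jar beyond the boards; the program finishes with the magnifier still held in the gripper.

Things in the scene. Friction and masses are not known exactly. Their poses are not given: they have to be found in the camera images.
- long_tube: The longer of two look-alike white plastic tubes, 100 mm long, lying on the bench: round body 20 mm in diameter with a 20 mm square cap at its +x end (it does not roll), 25 to 50 g. Origin: on its axis at mid length, 10 mm above the bench; x along the tube.
- short_tube: The shorter of two look-alike white plastic tubes, 70 mm long, lying on the bench: round body 20 mm in diameter with a 20 mm square cap at its +x end (it does not roll), 25 to 50 g. Origin: on its axis at mid length, 10 mm above the bench; x along the tube.
- long_board: Black plate 130 x 74 x 6 mm, fixed flat on the bench; origin: centre of its underside, x along its length. Nest for the 100 mm tube along x: round-topped 8 mm pegs, 20 mm high, at x +-42, y +-18 and x +-60, y 0 mm. A seated tube lies on the plate between them (4 mm play each side, 6 each end, cap either end): axis 16, top 26 mm above the bench. Either board may be nearer the caddy.
- short_board: Black plate 130 x 74 x 6 mm, fixed flat on the bench; origin: centre of its underside, x along its length. Nest for the 70 mm tube along x: round-topped 8 mm pegs, 20 mm high, at x +-27, y +-18 and x +-45, y 0 mm. A seated tube lies on the plate between them (4 mm play each side, 6 each end, cap either end): axis 16, top 26 mm above the bench. Either board may be nearer the caddy.
- magnifier: Magnifier lying flat on the bench: lens frame 90 mm (x) x 60 mm (y) x 10 mm high, black, clear lens; straight black handle 16 mm wide, 18 mm high, underside flush, running from x = -45 to x = -140 mm. Origin: centre of the lens at the underside of the frame; z up. About 100 to 190 g; it balances near x = -63 mm, so grip the handle near x = -70 mm.
- caddy: Aluminium caddy 240 mm (x) x 60 mm (y), 50 mm high, fixed on the bench between the magnifier and the boards, filled with four powder jars that stand up to 92 mm above the bench. Origin: centre of its underside; x along its length.
- bottle: Green glass bottle standing beyond the boards, 76 mm in diameter, 250 mm high; origin at the centre of its foot. Leave it alone.
- bowl: White ceramic bowl, 80 mm across, 35 mm high; origin at the centre of its foot. Leave it alone.
- jar: White powder jar with black cap, 66 mm in diameter, 75 mm high; origin at the centre of its foot. Leave it alone.
There are look-alikes about, which are no part of the job. What is shaped like the long_tube but red or yellow is not meant.

How it is judged:
By the outcome, as a careful person would: the job done as asked, in the order asked, and still so for the second after the job is handed in, while the arm keeps its last pose, push and grip.
It also fails if it takes over 72 s, if anything falls off the work surface, if the arm or the gripper's body presses on something with over 40 N, if the wrist force passes 120 N, or if a joint passes its speed limit or range.

## Working session

There is one attempt and no reset: what is moved stays moved. The work goes in short steps, Python scripts to look and compute and a shell command to move; the robot and the scene stay as the last step left them, time stands still between calls to the robot, and variables do not carry over. Pictures are saved under pics/ and viewed, about 8 in all and at most 12, crops included, and the job is handed in when it is done.

```bash
ls; mkdir -p pics
python3 - <<'E'
from workcell import manip
import cv2,numpy as np
o=manip.get_obs();print(o['clock'],o['position'],o['ee_rot'],manip.pinch_z)
for n in('scene','side'):
    p,d=manip.camera(n);cv2.imwrite(f'pics/{n}0.png',p[:,:,::-1]);np.savez(f'{n}0.npz',p=p,d=d)
    m=manip.camera_model(n);print(n,m)
print(manip.camera_model('wrist'))
E
```

```text
pics
0.0 [6.24625632e-01 3.33907366e-06 2.30500086e-01] [ 7.07127504e-01 -4.83843560e-04 -5.23819781e-04 -7.07085699e-01] 0.0187
scene {'intrinsics': array([[578.09673045,   0.        , 315.86524267],
       [  0.        , 578.09673045, 240.41620093],
       [  0.        ,   0.        ,   1.        ]]), 'R': array([[-0.58238901,  0.81284752,  0.01009705],
       [ 0.51560191,  0.37896423, -0.76846652],
       [-0.62847252, -0.44234039, -0.63981033]]), 't': array([ 0.38260045, -0.2054121 ,  1.57029861])}
side {'intrinsics': array([[439.94681976,   0.        , 316.7458409 ],
       [  0.        , 439.94681976, 240.51713366],
       [  0.        ,   0.        ,   1.        ]]), 'R': array([[ 0.9066535 , -0.42186887,  0.00246674],
       [-0.30037938, -0.64963964, -0.69838426],
       [ 0.29622907,  0.63245157, -0.71571876]]), 't': array([-0.55098848,  0.13513882,  0.78387223])}
{'intrinsics': array([[332.24887592,   0.        , 317.57623909],
       [  0.        , 332.24887592, 238.86911704],
       [  0.        ,   0.        ,   1.        ]]), 'tool_from_camera': array([[ 9.99999965e-01,  1.77713705e-04,  1.96265849e-04,
        -1.48873820e-04],
       [-1.33257238e-04, -3.02729312e-01,  9.53076569e-01,
        -1.43456849e-01],
       [ 2.28790194e-04, -9.53076562e-01, -3.02729277e-01,
         7.76355783e-02],
       [ 0.00000000e+00,  0.00000000e+00,  0.00000000e+00,
         1.00000000e+00]])}
```

View pics/scene0.png

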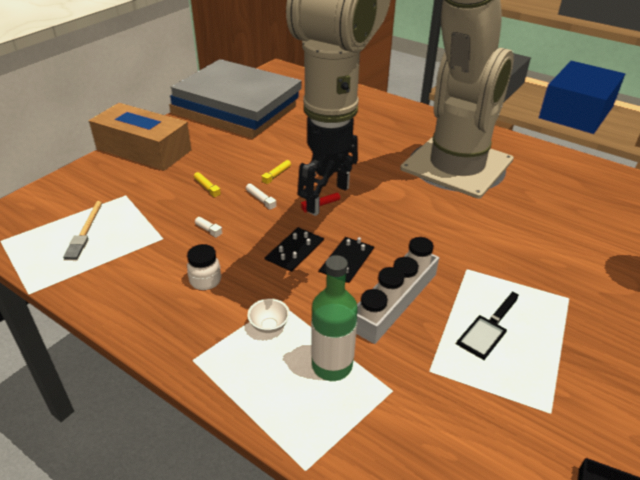

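View pics/side0.png

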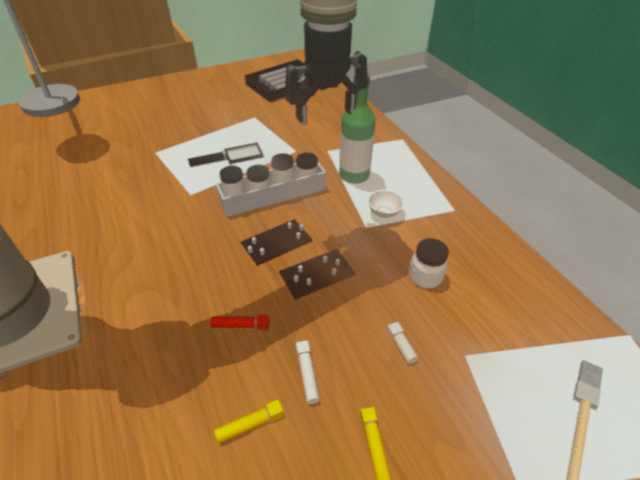

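The side picture shows these candidates:
- White tubes: (308,372), which looks long, and (402,342), which looks short.
- Look-alikes: red (240,322), yellow (250,421) and (375,443).
- Boards: (276,241) and (317,273).
- Magnifier: (228,155). The brush at (585,420) is a distractor.

Next I'll measure these from both cameras.

```bash
cat > h.py <<'E'
import numpy as np,cv2
from workcell import manip
def cloud(name,d,m=None,pose=None):
    m=m or manip.camera_model(name);K=m['intrinsics'];v,u=np.mgrid[:480,:640]
    c=np.stack([(u-K[0,2])/K[0,0]*d,(v-K[1,2])/K[1,1]*d,d],-1)
    if name=='wrist':
        from scipy.spatial.transform import Rotation as R
        T=m['tool_from_camera'];t=c@T[:3,:3].T+T[:3,3]
        w=t@R.from_quat(pose['ee_rot']).as_matrix().T+pose['position']
    else: w=(c-m['t'])@m['R']
    w[d<=0]=np.nan
    return w
def rect(P):
    """min-area rect on xy (mm): centre, long, short, angle of long side (deg)"""
    (c,s,a)=cv2.minAreaRect((P[:,:2]*1000).astype(np.float32))
    if s[0]<s[1]: s=s[::-1];a+=90
    return np.round(c,1),np.round(s,1),round((a+90)%180-90,1)
def blobs(mask,w,mn=30):
    n,l,st,c=cv2.connectedComponentsWithStats(mask.astype(np.uint8))
    return [(c[i].round(),st[i,4],w[l==i]) for i in range(1,n) if st[i,4]>=mn]
E
cat > m.py <<'E'
from h import *
for n in('side','scene'):
    z=np.load(n+'0.npz');p=z['p'].astype(int);w=cloud(n,z['d']);h=w[...,2]
    mx,mn=p.max(-1),p.min(-1)
    inb=(w[...,0]>.2)&(w[...,0]<1.0)&(abs(w[...,1])<.6)
    print(n)
    print(' white z7-25')
    for c,k,P in blobs(inb&(mn>110)&(mx-mn<50)&(h>.007)&(h<.024),w): print('  ',c,k,*rect(P),'ztop',np.percentile(P[:,2],98).round(4))
    print(' dark z<12')
    for c,k,P in blobs(inb&(mx<75)&(h<.012)&(h>0.001),w,60): print('  ',c,k,*rect(P),'z',np.median(P[:,2]).round(4))
    print(' pegs')
    for c,k,P in blobs(inb&(mn>70)&(mx-mn<50)&(h>.009)&(h<.03),w,4): 
        if k<60:print('  ',c,k,np.round(P.mean(0)*1000,1))
    print(' tall z30-100')
    for c,k,P in blobs(inb&(h>.03)&(h<.1),w,60): print('  ',c,k,*rect(P),np.nanmax(P[:,2]).round(3))
E
python3 m.py
```

```text
side
 white z7-25
   [253. 151.] 56 [565.  293.9] [53.9 29.8] 66.3 ztop 0.0104
   [242. 152.] 53 [532.6 297.6] [54.8 25.3] 65.7 ztop 0.0113
   [232. 155.] 41 [510.2 301.6] [49.1 21.9] 81.7 ztop 0.0103
   [282. 195.] 407 [547.9  89.2] [232.3   7.5] -2.1 ztop 0.0236
   [385. 202.] 319 [759.8 -32. ] [63.  37.9] -37.0 ztop 0.0237
   [383. 215.] 31 [732. -64.] [54.8 15.2] -42.0 ztop 0.0233
   [425. 281.] 164 [ 713.6 -252.5] [56.5 17.7] -41.8 ztop 0.0237
   [402. 342.] 449 [ 603.8 -345.2] [70.6 20. ] 88.1 ztop 0.0218
   [307. 371.] 741 [ 438.9 -325.9] [100.6  20. ] 76.9 ztop 0.0213
   [588. 387.] 1013 [ 789.8 -557.1] [171.5  33. ] 35.3 ztop 0.0157
 dark z<12
   [271.  96.] 66 [699.6 553.9] [88.4 42.8] -40.2 z 0.0076
   [206. 161.] 86 [444.1 302.1] [78.5 10.4] -6.9 z 0.0083
   [267. 245.] 783 [489.5 -31.8] [102.9  73. ] 7.1 z 0.0059
   [302. 281.] 800 [ 513.  -144.3] [74.1 72.6] 3.5 z 0.0059
 pegs
   [301.  79.] 14 [821.9 575.2  25.4]
   [254. 153.] 47 [562.7 282.5  10. ]
   [244. 145.] 17 [550.3 325.3  10.1]
   [232. 148.] 8 [518.8 327.5  10.1]
   [235. 159.] 10 [511.1 275.4  10.5]
   [295
[... 3065 characters left out ...]
6.] 7 [568.7 303.8   9.5]
   [486. 348.] 13 [563.6 319.9  10.6]
   [482. 349.] 4 [569.9 313.7   9.5]
   [479. 351.] 5 [578.7 311.6  10.8]
   [484. 353.] 4 [578.8 321.6  11.1]
   [311. 362.] 10 [786.4  82.3  18.4]
   [352. 363.] 7 [747.8 142.8  23. ]
   [351. 368.] 4 [751.9 144.1  12.4]
 tall z30-100
   [246. 115.] 676 [ 217.1 -555.2] [91.2 35. ] -85.8 0.097
   [396. 284.] 3496 [550.8 117.9] [245.5  62.5] -1.3 0.097
   [202. 262.] 990 [ 732.6 -230.7] [65.5 62.3] 20.7 0.082
   [267. 313.] 339 [752.2 -44.3] [79.5 77.5] 63.9 0.039
   [332. 355.] 1115 [776.6 120.8] [75.  34.3] -53.6 0.1
   [588. 467.] 78 [711.  536.2] [43.  16.8] -15.5 0.034
   [617. 470.] 82 [687.9 575.7] [48.7  6.3] -78.2 0.034
```

The end-peg spacing identifies the boards:
- Near the caddy: 119.6 mm, so this is the long nest. Centre about (502.7,-28), yaw 7.3°.
- The other: 89 mm, so this is the short nest. Centre about (541.9,-142), yaw 2.4°.

The tubes measure 100.6 mm and 70.6 mm, and both are white. I'll move towards the long tube and check it with the wrist camera.

```bash
cat >> h.py <<'E'
from scipy.spatial.transform import Rotation as R
def go(x,y,z,yaw):
    """mm, deg -> offset/turn units from the present pose to TCP target, tool down, tool-x at yaw"""
    o=manip.get_obs();A=R.from_quat(o['ee_rot'])
    T=R.from_euler('z',yaw,degrees=True)*R.from_euler('x',-90,degrees=True)
    off=A.inv().apply(np.array([x,y,z])/1000-o['position'])/.2
    trn=(A.inv()*T).as_rotvec(degrees=True)/45
    print(round(float(o['clock']),2),'offset',off.round(3),'turn',trn.round(3),'now',(o['position']*1000).round(1),'F',o['ft_force'].round(1),'g',round(float(o['grip_width']),3))
E
python3 -m pendant '{"offset":[[-0.25,0,-0.45],[-0.5,0,-0.9],[-0.6,0.1,-1],[-0.6,0.1,-1],[-0.6,0.1,-1]],"turn":[[0,0.15,0],[0,0.29,0],[0,0.29,0],[0,0.29,0],[0,0.29,0]]}' 70
python3 -c "
from h import *
go(440,-325,110,-13.1)"
```

```text
clock: 0.72
position: [0.5019, -0.2039, 0.2101]
ee_rot: [0.703, -0.084, 0.082, -0.702]
ft_force: [0.2, 0.5, -0.2]
grip_width: 0.704
0.72 offset [-0.159  0.502 -0.66 ] turn [ 0.002 -0.007 -0.004] now [ 501.9 -203.9  210.1] F [ 0.2  0.5 -0.2] g 0.704
```

```bash
python3 -m pendant '{"offset":[[-0.08,0.25,-0.33],[-0.16,0.5,-0.66],[-0.16,0.5,-0.66],[-0.16,0.5,-0.66]],"turn":[[0,0,0],[0,-0.007,0],[0,-0.007,0],[0,-0.007,0]]}' 55
cat > wl.py <<'E'
from h import *
import sys
o=manip.get_obs();p,d=manip.camera('wrist');cv2.imwrite(f'pics/{sys.argv[1]}.png',p[:,:,::-1]);w=cloud('wrist',d,pose=o)
np.savez('w.npz',p=p,w=w);p=p.astype(int);h=w[...,2]
z0=float(sys.argv[2]) if len(sys.argv)>2 else .007
for c,k,P in blobs((p.min(-1)>110)&(p.max(-1)-p.min(-1)<50)&(h>z0)&(h<z0+.022),w,200):print(c,k,*rect(P),'z',np.percentile(P[:,2],98).round(4))
E
python3 wl.py w1; python3 -c "
from h import *
go(440,-325,3,-13.1)"
```

```text
clock: 1.23
position: [0.4372, -0.3262, 0.108]
ee_rot: [0.702, -0.085, 0.08, -0.702]
ft_force: [0.9, 0.4, 0.5]
grip_width: 0.553
[545. 211.] 3250 [ 602.7 -344.7] [70.5 20.9] 86.5 z 0.0218
[320. 235.] 3307 [ 438.4 -325.5] [100.4  19.3] 76.3 z 0.0218
1.27 offset [ 0.006  0.532 -0.   ] turn [ 0.001 -0.002 -0.006] now [ 439.3 -324.7  109.4] F [0.3 0.2 0.1] g 0.547
```

View pics/w1.png

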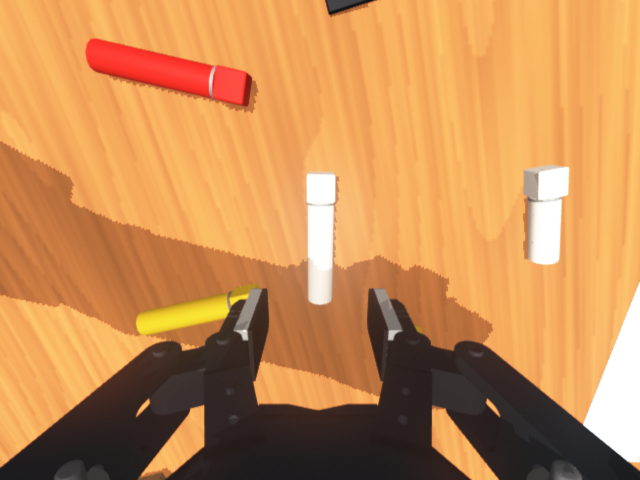

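The view shows the long white tube at (320,238), centred between the jaws, with its cap at (321,187). The short tube is at (545,213). The red tube is at (165,72), and the yellow ones at (200,310) and (415,330) are clear of the fingers. I'll descend.

```bash
python3 -m pendant '{"offset":[[0,0.2,0],[0,0.4,0],[0,0.5,0],[0,0.525,0],[0,0.525,0]],"turn":[[0,0,0],[0,0,0],[0,0,0],[0,0,0],[0,0,0]]}' 50
python3 -m pendant '{"offset":[[0,0,0],[0,0,0],[0,0,0],[0,0,0],[0,0,0]],"turn":[[0,0,0],[0,0,0],[0,0,0],[0,0,0],[0,0,0]]}' 0 40
python3 -m pendant '{"offset":[[0,-0.15,0],[0,-0.35,0],[0,-0.5,0],[0,-0.5,0]],"turn":[[0,0,0],[0,0,0],[0,0,0],[0,0,0]]}'
python3 wl.py w2 .06; python3 -c "
from h import *
go(502.7,-28,110,-82.7)"
```

```text
clock: 1.9
position: [0.4401, -0.324, 0.0052]
ee_rot: [0.703, -0.082, 0.079, -0.702]
ft_force: [0.5, -0.5, 0.4]
grip_width: 0.501
clock: 2.52
position: [0.4413, -0.3242, 0.0067]
ee_rot: [0.703, -0.081, 0.08, -0.702]
ft_force: [-0.3, 1.9, 6.1]
grip_width: 0.218
clock: 3.02
position: [0.4432, -0.3251, 0.11]
ee_rot: [0.703, -0.079, 0.082, -0.702]
ft_force: [-0.7, -0.2, -0.4]
grip_width: 0.214
3.08 offset [-0.042 -0.011  1.512] turn [0.    1.547 0.003] now [ 442.3 -324.5  108.2] F [-0.2  0.  -1.3] g 0.215
```

```bash
python3 -m pendant '{"offset":[[0,0,0.15],[0,0,0.35],[0,0,0.55],[-0.02,0,0.75],[-0.02,0,0.75]],"turn":[[0,0.2,0],[0,0.4,0],[0,0.6,0],[0,0.78,0],[0,0.78,0]]}'
python3 -c "
from h import *
go(502.7,-28,110,-82.7)"
```

```text
clock: 3.7
position: [0.4725, -0.1739, 0.1071]
ee_rot: [0.646, -0.287, 0.288, -0.646]
ft_force: [0.4, -0.5, -0.8]
grip_width: 0.215
3.7 offset [-0.441 -0.015  0.6  ] turn [0.    0.771 0.001] now [ 472.5 -173.9  107.1] F [ 0.4 -0.5 -0.8] g 0.215
```

```bash
python3 -m pendant '{"offset":[[-0.1,0,0.15],[-0.2,0,0.3],[-0.33,0,0.45],[-0.44,0,0.6],[-0.44,0,0.6],[-0.44,0,0.6]],"turn":[[0,0.2,0],[0,0.4,0],[0,0.6,0],[0,0.77,0],[0,0.77,0],[0,0.77,0]]}'
python3 wl.py w3 .10; python3 -c "
from h import *
go(502.7,-28,30,-82.7)
z=np.load('w.npz');p=z['p'].astype(int);w=z['w'];h=w[...,2];mx,mn=p.max(-1),p.min(-1)
for c,k,P in blobs((mx<80)&(h<.0085)&(h>.003),w,200):print('board',c,k,*rect(P))
for c,k,P in blobs((mn>80)&(mx-mn<50)&(h>.009)&(h<.03),w,10):print('peg',c,k,(P.mean(0)*1000).round(1))
"
```

```text
clock: 4.45
position: [0.5024, -0.0296, 0.1066]
ee_rot: [0.532, -0.467, 0.467, -0.531]
ft_force: [-0.8, -0.1, -1.2]
grip_width: 0.215
[317. 300.] 8893 [500.7 -30.3] [100.4  31.3] 10.6 z 0.1214
4.5 offset [-0.01   0.384  0.003] turn [0.001 0.001 0.001] now [502.5 -30.  106.7] F [-0.4  0.   0.3] g 0.211
board [474. 196.] 15061 [ 541.3 -141. ] [128.7  74.7] 2.3
peg [153. 149.] 4580 [550.   88.3  19.9]
peg [61. 43.] 502 [611.2 142.7  19.9]
peg [110.  47.] 174 [612.4 112.   22.6]
peg [115.  72.] 35 [598.8 108.1  24.7]
peg [492. 146.] 186 [ 586.4 -137.5   17.1]
peg [116. 144.] 26 [555.2 109.5  25. ]
peg [ 69. 157.] 342 [542.6 144.5  20.1]
peg [315. 161.] 116 [561.4 -20.3  19. ]
peg [113. 164.] 152 [542.1 114.3  21.9]
peg [461. 170.] 164 [ 567.8 -120.4   17.3]
peg [511. 175.] 184 [ 569.4 -156.1   16.9]
peg [290. 186.] 119 [541.7  -5.   18.4]
peg [341. 186.] 120 [546.3 -39.9  18.2]
peg [112. 244.] 301 [484.2 118.1  21.3]
peg [445. 243.] 143 [ 514.8 -122.9   17.1]
peg [492. 247.] 159 [ 516.2 -158.6   16.6]
peg [463. 267.] 141 [ 497.7 -141.4   17. ]
peg [121. 310.] 44 [433.2 111.4  26.2]
```

View pics/w3.png

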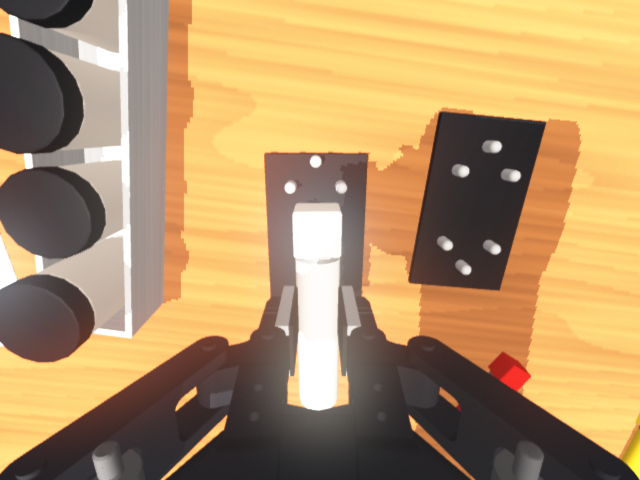

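The long tube at (317,300) is held straight, with its cap ahead. The long board's pegs at (315,161), (290,186) and (341,186) sit symmetrically about it and match the estimate to within 1 mm. The caddy, on the left, is clear. I'll lower with a 2 mm correction.

```bash
python3 -m pendant '{"offset":[[-0.01,0.15,0.008],[-0.01,0.3,0.008],[-0.01,0.4,0.008],[-0.01,0.43,0.008],[-0.01,0.45,0.008],[-0.01,0.463,0.008],[-0.01,0.463,0.008]],"turn":[[0,0,0],[0,0,0],[0,0,0],[0,0,0],[0,0,0],[0,0,0],[0,0,0]]}'
python3 -c "
from h import *
go(502.7,-28,13,-82.7)"
```

```text
clock: 5.38
position: [0.504, -0.0279, 0.0145]
ee_rot: [0.531, -0.467, 0.467, -0.531]
ft_force: [0.4, 0.3, -0.1]
grip_width: 0.213
5.38 offset [-0.     0.007 -0.007] turn [0.    0.001 0.001] now [504.  -27.9  14.5] F [ 0.4  0.3 -0.1] g 0.213
```

```bash
python3 -m pendant '{"offset":[[0,0.008,0],[0,0.011,0],[0,0.011,0]],"turn":[[0,0,0],[0,0,0],[0,0,0]]}'
python3 -m pendant '{"offset":[[0,0,0],[0,0,0],[0,0,0],[0,0,0]],"turn":[[0,0,0],[0,0,0],[0,0,0],[0,0,0]]}' 48
python3 -m pendant '{"offset":[[0,-0.1,0],[0,-0.25,0],[0,-0.5,0],[0,-0.5,0]],"turn":[[0,0,0],[0,0,0],[0,0,0],[0,0,0]]}'
python3 wl.py w4 .014; python3 -c "
from h import *
go(604,-345,110,-2.6)"
```

```text
clock: 5.75
position: [0.5043, -0.0279, 0.0128]
ee_rot: [0.531, -0.467, 0.467, -0.531]
ft_force: [-2.4, -0.3, 5.1]
grip_width: 0.214
clock: 6.25
position: [0.5042, -0.0279, 0.0127]
ee_rot: [0.531, -0.467, 0.467, -0.531]
ft_force: [-0.2, -0.1, 0.1]
grip_width: 0.482
clock: 6.75
position: [0.5066, -0.0278, 0.1163]
ee_rot: [-0.529, 0.465, -0.469, 0.533]
ft_force: [-0.6, -0.0, -0.9]
grip_width: 0.481
[159. 151.] 4584 [540.2  88.5] [222.8   2.2] -1.5 z 0.0356
[71. 55.] 457 [610.8 142.6] [11.6  2.8] -0.8 z 0.0356
[123.  57.] 258 [614.1 109.5] [24.1  3.7] -71.5 z 0.0355
[ 78. 165.] 298 [542.2 144.7] [9.8 2.7] -1.3 z 0.0353
[123. 173.] 262 [540.6 113.5] [27.8  4.9] 74.4 z 0.0358
[317. 244.] 3448 [495.9 -28.9] [113.1  20.2] 8.2 z 0.0277
[123. 250.] 380 [482.7 115.1] [27.1  5.3] 73.6 z 0.0357
6.8 offset [1.637 0.023 0.286] turn [-0.003 -1.779  0.004] now [505.2 -27.7 114.1] F [-1.3  0.8  0.1] g 0.481
```

```bash
python3 -m pendant '{"offset":[[0.2,0,0],[0.4,0,0.07],[0.6,0,0.14],[0.82,0,0.14],[0.82,0,0.14]],"turn":[[0,-0.22,0],[0,-0.44,0],[0,-0.66,0],[0,-0.89,0],[0,-0.89,0]]}'
python3 -c "
from h import *
go(604,-345,110,-2.6)"
```

```text
clock: 7.42
position: [0.5526, -0.191, 0.1126]
ee_rot: [0.659, -0.257, 0.258, -0.658]
ft_force: [-0.4, 0.3, -0.4]
grip_width: 0.483
7.42 offset [ 0.711  0.015 -0.391] turn [ 0.002 -0.893  0.002] now [ 552.6 -191.   112.6] F [-0.4  0.3 -0.4] g 0.483
```

```bash
python3 -m pendant '{"offset":[[0.2,0,-0.1],[0.4,0,-0.2],[0.6,0,-0.3],[0.71,0,-0.39],[0.71,0,-0.39],[0.71,0,-0.39]],"turn":[[0,-0.22,0],[0,-0.44,0],[0,-0.66,0],[0,-0.89,0],[0,-0.89,0],[0,-0.89,0]]}'
python3 wl.py w5; python3 -c "
from h import *
go(604,-345,6,-2.7)
z=np.load('w.npz');p=z['p'].astype(int);w=z['w'];h=w[...,2]
m=(p.min(-1)>110)&(h>.012)&(h<.03)&(w[...,0]>.57)&(w[...,0]<.64)&(w[...,1]<-.29)
P=w[m&(h>.0185)];print('ridge',(P.mean(0)*1000).round(1),np.polyfit(P[:,1],P[:,0],1),rect(P))
"
```

```text
clock: 8.18
position: [0.6039, -0.3428, 0.1119]
ee_rot: [0.707, -0.017, 0.017, -0.707]
ft_force: [-0.5, 0.5, 0.1]
grip_width: 0.476
[317. 240.] 2290 [ 603.7 -344.7] [70.2 19.7] 87.2 z 0.0218
[591. 410.] 978 [ 845. -519.] [37.5 32.7] 36.7 z 0.015
8.22 offset [-0.     0.532 -0.012] turn [ 0.001 -0.001  0.001] now [ 604.2 -342.5  112.3] F [0.1 0.1 0.6] g 0.482
ridge [ 603.9 -338.7   20.3] [0.04804952 0.62019046] (array([ 603.6, -344.8]), array([69.8, 19.8]), 87.0)
```

The wrist measurement confirms the short tube: 70.2 mm long, at (603.7,-344.7), centred at pixel (317,240).

```bash
python3 -m pendant '{"offset":[[0,0.2,-0.01],[0,0.4,-0.01],[0,0.5,-0.01],[0,0.532,-0.01],[0,0.532,-0.01]],"turn":[[0,0,0],[0,0,0],[0,0,0],[0,0,0],[0,0,0]]}'
python3 -m pendant '{"offset":[[0,0,0],[0,0,0],[0,0,0],[0,0,0],[0,0,0]],"turn":[[0,0,0],[0,0,0],[0,0,0],[0,0,0],[0,0,0]]}' 0 40
python3 -m pendant '{"offset":[[0,-0.15,0],[0,-0.35,0],[0,-0.5,0],[0,-0.5,0]],"turn":[[0,0,0],[0,0,0],[0,0,0],[0,0,0]]}'
python3 -c "
from h import *
go(541.8,-142,110,-87.6)"
```

```text
clock: 8.85
position: [0.6048, -0.3445, 0.0068]
ee_rot: [0.707, -0.017, 0.018, -0.707]
ft_force: [0.6, -0.4, 0.2]
grip_width: 0.481
clock: 9.48
position: [0.6058, -0.345, 0.0088]
ee_rot: [0.708, -0.016, 0.019, -0.706]
ft_force: [-1.2, 1.0, 6.3]
grip_width: 0.212
clock: 9.98
position: [0.607, -0.3458, 0.1125]
ee_rot: [0.708, -0.014, 0.021, -0.705]
ft_force: [-0.3, 0.7, -1.2]
grip_width: 0.213
9.97 offset [-0.375  0.005  1.002] turn [-0.005  1.885  0.014] now [ 607.  -345.8  112.5] F [-0.3  0.7 -1.2] g 0.213
```

```bash
python3 -m pendant '{"offset":[[-0.05,0,0.12],[-0.1,0,0.24],[-0.14,0,0.36],[-0.18,0,0.5],[-0.18,0,0.5]],"turn":[[0,0.22,0],[0,0.44,0],[0,0.66,0],[0,0.88,0],[0,0.94,0]]}'
python3 -c "
from h import *
go(541.8,-142,110,-87.6)"
```

```text
clock: 10.6
position: [0.5758, -0.241, 0.1111]
ee_rot: [-0.653, 0.268, -0.274, 0.653]
ft_force: [0.1, -1.1, -0.2]
grip_width: 0.208
10.6 offset [-0.47   0.003  0.229] turn [-0.009  0.945  0.008] now [ 575.8 -241.   111.1] F [ 0.1 -1.1 -0.2] g 0.208
```

```bash
python3 -m pendant '{"offset":[[-0.11,0,0.06],[-0.22,0,0.12],[-0.34,0,0.17],[-0.47,0,0.23],[-0.47,0,0.23],[-0.47,0,0.23]],"turn":[[0,0.22,0],[0,0.44,0],[0,0.66,0],[0,0.88,0],[-0.009,0.945,0.008],[-0.009,0.945,0.008]]}'
python3 wl.py w6 .105; python3 -c "
from h import *
go(541.8,-142,14.5,-87.6)
z=np.load('w.npz');p=z['p'].astype(int);w=z['w'];h=w[...,2];mx,mn=p.max(-1),p.min(-1)
for c,k,P in blobs((mn>80)&(mx-mn<50)&(h>.009)&(h<.03),w,10):print('peg',c,k,(P.mean(0)*1000).round(1))
"
```

```text
clock: 11.35
position: [0.5418, -0.1417, 0.1101]
ee_rot: [0.511, -0.489, 0.489, -0.51]
ft_force: [-0.7, -0.6, -0.1]
grip_width: 0.213
[317. 300.] 6104 [ 541.5 -141.5] [70.7 20. ] 3.0 z 0.1231
11.4 offset [-0.001  0.478  0.   ] turn [0.001 0.001 0.   ] now [ 541.8 -142.1  110.2] F [-0.1  0.8 -0.4] g 0.209
peg [477.   4.] 445 [ 697.9 -231.5   18.1]
peg [ 16. 279.] 3862 [500.3  89.6  18.5]
peg [317. 181.] 114 [ 587.2 -139.3   18.8]
peg [293. 205.] 115 [ 568.8 -122.5   18.1]
peg [342. 206.] 116 [ 570.2 -157.7   18.2]
peg [154. 208.] 159 [562.  -22.1  16.7]
peg [168. 278.] 4172 [509.2 -29.8  23. ]
peg [292. 274.] 60 [ 515.2 -122.9   18.2]
peg [343. 273.] 56 [ 517.1 -162.    17.6]
peg [205. 327.] 130 [464.1 -52.3  16.3]
```

View pics/w6.png

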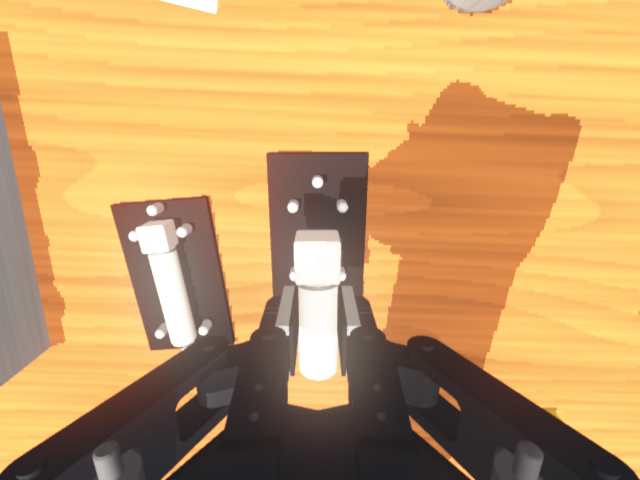

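The long tube is seated in the long nest at (165,285). The short tube at (317,300) lines up with the short nest's pegs at (317,181), (293,205) and (342,206). I'll lower it.

```bash
python3 -m pendant '{"offset":[[0,0.15,0],[0,0.3,0],[0,0.41,0],[0,0.44,0],[0,0.46,0],[0,0.475,0],[0,0.479,0],[0,0.479,0]],"turn":[[0,0,0],[0,0,0],[0,0,0],[0,0,0],[0,0,0],[0,0,0],[0,0,0],[0,0,0]]}'
python3 -c "
from h import *
go(541.8,-142,14.5,-87.6)"
```

```text
clock: 12.4
position: [0.542, -0.1422, 0.0148]
ee_rot: [0.511, -0.489, 0.489, -0.51]
ft_force: [0.1, 0.0, 0.1]
grip_width: 0.207
12.4 offset [-0.001  0.001 -0.001] turn [-0.     0.001  0.   ] now [ 542.  -142.2   14.8] F [0.1 0.  0.1] g 0.207
```

```bash
python3 -m pendant '{"offset":[[0,0.005,0],[0,0.008,0],[0,0.008,0]],"turn":[[0,0,0],[0,0,0],[0,0,0]]}'
python3 -m pendant '{"offset":[[0,0,0],[0,0,0],[0,0,0],[0,0,0]],"turn":[[0,0,0],[0,0,0],[0,0,0],[0,0,0]]}' 48
python3 -m pendant '{"offset":[[0,-0.1,0],[0,-0.25,0],[0,-0.5,0],[0,-0.75,0],[0,-0.95,0],[0,-0.95,0]],"turn":[[0,0,0],[0,0,0],[0,0,0],[0,0,0],[0,0,0],[0,0,0]]}'
python3 wl.py w7 .014; python3 -c "
from h import *
go(469,308,190,-95.5)"
```

```text
clock: 12.78
position: [0.5421, -0.1422, 0.0146]
ee_rot: [-0.51, 0.489, -0.489, 0.511]
ft_force: [-7.5, 2.4, 16.1]
grip_width: 0.213
clock: 13.28
position: [0.542, -0.1422, 0.0144]
ee_rot: [-0.511, 0.489, -0.489, 0.511]
ft_force: [-0.3, -0.1, -0.7]
grip_width: 0.48
clock: 14.02
position: [0.5436, -0.1426, 0.2078]
ee_rot: [-0.509, 0.488, -0.491, 0.512]
ft_force: [0.4, 0.3, -0.5]
grip_width: 0.477
[209.   5.] 506 [720.3 -46.1] [48.3 16.5] -88.3 z 0.0359
[412.  33.] 666 [ 710.2 -221.6] [60.7 21. ] 60.0 z 0.0357
[317. 214.] 1321 [ 542.1 -141.6] [69.8 19.5] 2.8 z 0.0279
[206. 243.] 1905 [501.6 -22.7] [100.1  31.5] 7.9 z 0.0277
14.07 offset [-2.265  0.076 -0.272] turn [-0.003  0.177  0.   ] now [ 542.7 -142.3  205.5] F [-0.5 -0.5 -0.8] g 0.48
```

Both tubes are seated, with tops at about 27.8 mm as read; this camera reads about 1.8 mm high. Now I'll go over to the magnifier, staying high.

```bash
python3 -m pendant '{"offset":[[-0.25,0,-0.03],[-0.5,0,-0.07],[-0.75,0,-0.1],[-1,0,-0.13],[-1,0,-0.13]],"turn":[[0,0.05,0],[0,0.1,0],[0,0.17,0],[0,0.17,0],[0,0.17,0]]}'
python3 -m pendant '{"offset":[[-0.25,0,-0.03],[-0.5,0,-0.07],[-0.75,0,-0.1],[-1,0,-0.13],[-1,0,-0.13]],"turn":[[0,0,0],[0,0,0],[0,0,0],[0,0,0],[0,0,0]]}'
python3 -c "
from h import *
go(469,308,160,-95.5)"
```

```text
clock: 14.7
position: [0.5066, 0.0607, 0.2038]
ee_rot: [-0.478, 0.521, -0.52, 0.479]
ft_force: [-0.6, -0.7, 0.3]
grip_width: 0.481
clock: 15.32
position: [0.4959, 0.2656, 0.2021]
ee_rot: [-0.481, 0.52, -0.518, 0.479]
ft_force: [0.4, -0.3, -0.1]
grip_width: 0.479
15.32 offset [-0.201  0.211 -0.15 ] turn [ 0.004  0.023 -0.   ] now [495.9 265.6 202.1] F [ 0.4 -0.3 -0.1] g 0.479
```

```bash
python3 -m pendant '{"offset":[[-0.1,0.1,-0.07],[-0.2,0.21,-0.15],[-0.2,0.21,-0.15],[-0.2,0.21,-0.15]],"turn":[[0,0,0],[0,0.02,0],[0,0.02,0],[0,0.02,0]]}' 45
python3 wl.py w8 .2
cat > mag.py <<'E'
from h import *
z=np.load('w.npz');p=z['p'].astype(int);w=z['w'];h=w[...,2];mx=p.max(-1)
m=(mx<90)&(w[...,0]>.36)&(w[...,0]<.64)&(w[...,1]>.2)&(w[...,1]<.4)
H=w[m&(h>.015)&(h<.025)&(w[...,0]<.49)];print('handle',len(H),rect(H),'z',np.median(H[:,2]).round(4))
a=np.polyfit(H[:,0],H[:,1],1);print('handle fit deg',np.degrees(np.arctan(a[0])),'y@469',np.polyval(a,.469)*1000)
F=w[m&(h>.006)&(h<.0145)&(w[...,0]>.45)]
for c,k,P in blobs(m&(h>.007)&(h<.0145),w,100):print('frame',c,k,*rect(P),np.median(P[:,2]).round(4))
E
python3 mag.py; python3 -c "
from h import *
go(469,308,160,-95.5)"
```

```text
clock: 15.82
position: [0.4699, 0.3061, 0.16]
ee_rot: [-0.476, 0.524, -0.523, 0.475]
ft_force: [-0.3, -0.1, -0.1]
grip_width: 0.448
handle 449 (array([444. , 308.6]), array([83.7, 14. ]), -4.7) z 0.0187
handle fit deg -5.381349495809966 y@469 304.23621713566024
frame [319. 133.] 1890 [538.4 300.6] [89.9 58.6] -4.1 0.0107
15.88 offset [-0.008  0.002 -0.007] turn [0.003 0.    0.   ] now [470.2 306.2 160.5] F [ 0.5  0.2 -0.1] g 0.449
```

View pics/w8.png

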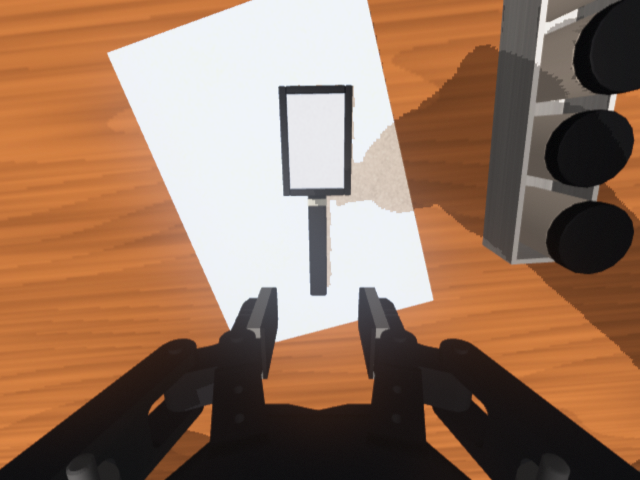

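The magnifier's lens is at (318,138) and its handle runs from (318,205) to (318,295), centred and parallel to the jaws. The caddy is well to the right. The yaw is about -4.8°, so the grip point is about (468.7,306.3).

```bash
python3 -m pendant '{"offset":[[0,0.25,-0.007],[0,0.5,-0.007],[0,0.68,-0.007],[0,0.74,-0.007],[0,0.762,-0.007],[0,0.762,-0.007]],"turn":[[0,-0.01,0],[0,-0.015,0],[0,-0.015,0],[0,-0.015,0],[0,-0.015,0],[0,-0.015,0]]}'
python3 -m pendant '{"offset":[[0,0,0],[0,0,0],[0,0,0],[0,0,0],[0,0,0],[0,0,0]],"turn":[[0,0,0],[0,0,0],[0,0,0],[0,0,0],[0,0,0],[0,0,0]]}' 0 90
python3 -m pendant '{"offset":[[0,-0.1,0],[0,-0.25,0],[0,-0.4,0],[0,-0.6,0],[0,-0.78,0],[0,-0.9,0],[0,-0.9,0],[0,-0.9,0]],"turn":[[0,0,0],[0,0,0],[0,0,0],[0,0,0],[0,0,0],[0,0,0],[0,0,0],[0,0,0]]}'
cat > held.py <<'E'
from h import *
import sys
o=manip.get_obs();p,d=manip.camera('wrist');cv2.imwrite(f'pics/{sys.argv[1]}.png',p[:,:,::-1])
w=cloud('wrist',d,pose=o);np.savez('w.npz',p=p,w=w)
A=R.from_quat(o['ee_rot']);t=A.inv().apply((w-o['position']).reshape(-1,3)).reshape(w.shape)  # tool coords
m=(p.max(-1)<100)&(t[...,2]>.02)&(abs(t[...,0])<.045)&(t[...,2]<.14)&(abs(t[...,1])<.05)
B=max(blobs(m,t,100),key=lambda b:b[1]);P=B[2];F=P[P[:,2]>.03]
print('frame tool rect (x,z):',cv2.minAreaRect((F[:,[0,2]]*1000).astype(np.float32)))
c=np.linalg.lstsq(np.c_[F[:,0],F[:,2],np.ones(len(F))],F[:,1],rcond=None)[0]
print('plane y=ax+bz+c deg',np.degrees(np.arctan(c[:2])).round(2),'y at lens centre z=.07 (mm)',(c[1]*70+c[2]*1000).round(1))
lens=F[:,[0,2]];c2=cv2.minAreaRect((lens*1000).astype(np.float32))[0]
L=np.array([c2[0]/1e3,c[0]*c2[0]/1e3+c[1]*c2[1]/1e3+c[2],c2[1]/1e3])
print('lens centre frame-top world',((A.apply(L)+o['position'])*1000).round(1),'tool axes yaw',np.degrees(np.arctan2(*A.apply([0,0,1])[1::-1])).round(2))
E
python3 held.py w9; python3 -c "
from h import *
go(433,-37,180,-82.7)"
```

```text
clock: 16.62
position: [0.4694, 0.3067, 0.0093]
ee_rot: [-0.478, 0.521, -0.52, 0.479]
ft_force: [-0.2, 0.2, 0.3]
grip_width: 0.447
clock: 17.38
position: [0.4704, 0.3074, 0.0111]
ee_rot: [-0.477, 0.521, -0.52, 0.479]
ft_force: [-2.1, -0.6, 8.6]
grip_width: 0.15
clock: 18.38
position: [0.4697, 0.3065, 0.1901]
ee_rot: [-0.478, 0.521, -0.52, 0.479]
ft_force: [-0.2, -0.2, -2.7]
grip_width: 0.149
frame tool rect (x,z): ((0.15734291076660156, 71.90304565429688), (83.79119873046875, 59.99251174926758), 89.98331451416016)
plane y=ax+bz+c deg [-0.12  0.16] y at lens centre z=.07 (mm) 0.7
lens centre frame-top world [541.3 300.3 189.5] tool axes yaw -4.84
18.43 offset [ 1.727  0.046 -0.037] turn [ 0.    -0.27  -0.002] now [469.5 306.5 189.8] F [ 0.6  0.3 -1.1] g 0.15
```

View pics/w9.png

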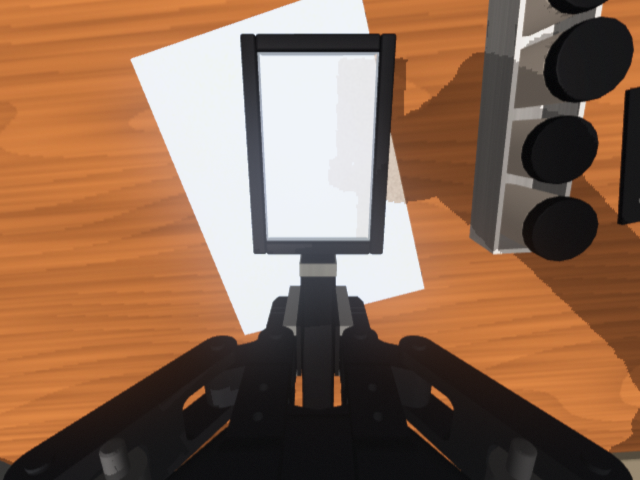

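The magnifier at (318,145) is held straight and level, with tilt under 0.2°. I'll measure the seated tubes now, before they are covered, then carry it over at TCP z of about 190 mm (underside about 179 mm, well above the 92 mm jars).

```bash
python3 - <<'E'
from h import *
for n in('side','scene'):
    p,d=manip.camera(n);cv2.imwrite(f'pics/{n}1.png',p[:,:,::-1]);p=p.astype(int);w=cloud(n,d);h=w[...,2]
    for nm,c,a in(('long',(.5025,-.028),7.4),('short',(.542,-.142),2.4)):
        u=np.array([np.cos(np.radians(a)),np.sin(np.radians(a))]);q=w[...,:2]-c;s=q@u;t=q@[-u[1],u[0]]
        m=(p.min(-1)>100)&(h>.0195)&(h<.032)&(abs(s)<.055)&(abs(t)<.0125)
        P=w[m];print(n,nm,m.sum(),rect(P),'ztop',np.percentile(P[:,2],95).round(4),'s',(np.percentile(s[m],[1,99])*1e3).round(1),'t',(np.percentile(t[m],[2,98])*1e3).round(1))
E
python3 -m pendant '{"offset":[[0.1,0,0],[0.3,0,-0.01],[0.5,0,-0.01],[0.7,0,-0.02],[0.86,0,-0.02],[0.86,0,-0.02]],"turn":[[0,-0.05,0],[0,-0.1,0],[0,-0.15,0],[0,-0.2,0],[0,-0.27,0],[0,-0.27,0]]}'
python3 -c "
from h import *
go(433.9,-37.1,190,-82.6)"
```

```text
side long 350 (array([501.4, -27.9]), array([100.2,  22.4]), 7.4) ztop 0.0274 s [-50.3  47.8] t [-10.3   7.7]
side short 309 (array([ 540.6, -142.4]), array([91.9, 21.2]), 2.7) ztop 0.0271 s [-35.6  34.3] t [-10.4   7.9]
scene long 181 (array([490.4, -29.5]), array([76.9, 19.5]), 8.4) ztop 0.0283 s [-50.2  22.3] t [-8.2  9.3]
scene short 205 (array([ 543.5, -141.8]), array([95.3, 22.3]), 2.3) ztop 0.0286 s [-38.2  47.6] t [-9.1 10.7]
clock: 19.27
position: [0.4509, 0.1328, 0.1891]
ee_rot: [0.53, -0.468, 0.468, -0.53]
ft_force: [0.5, 0.5, -2.2]
grip_width: 0.144
19.27 offset [ 0.833 -0.005 -0.19 ] turn [ 0.001 -0.006 -0.001] now [450.9 132.8 189.1] F [ 0.5  0.5 -2.2] g 0.144
```

```bash
python3 -m pendant '{"offset":[[0.1,0,-0.02],[0.3,0,-0.06],[0.5,0,-0.11],[0.7,0,-0.16],[0.83,0,-0.19],[0.83,0,-0.19],[0.83,0,-0.19]],"turn":[[0,0,0],[0,0,0],[0,-0.006,0],[0,-0.006,0],[0,-0.006,0],[0,-0.006,0],[0,-0.006,0]]}'
python3 -c "
from h import *
go(433.2,-37.1,100,-82.6)"
```

```text
clock: 20.15
position: [0.4339, -0.0355, 0.1887]
ee_rot: [0.531, -0.467, 0.466, -0.531]
ft_force: [0.1, 0.3, -1.3]
grip_width: 0.149
20.15 offset [ 0.008  0.444 -0.004] turn [ 0.001  0.001 -0.001] now [433.9 -35.5 188.7] F [ 0.1  0.3 -1.3] g 0.149
```

```bash
python3 -m pendant '{"offset":[[0.008,0.1,-0.004],[0.008,0.22,-0.004],[0.008,0.34,-0.004],[0.008,0.44,-0.004],[0.008,0.52,-0.004],[0.008,0.55,-0.004],[0.008,0.55,-0.004]],"turn":[[0,0,0],[0,0,0],[0,0,0],[0,0,0],[0,0,0],[0,0,0],[0,0,0]]}'
python3 held.py w10; python3 -c "
from h import *
go(433.2,-37.1,52,-82.6)"
```

```text
clock: 21.02
position: [0.4332, -0.0365, 0.0787]
ee_rot: [0.532, -0.467, 0.466, -0.531]
ft_force: [0.4, -0.2, -1.5]
grip_width: 0.151
frame tool rect (x,z): ((-0.08958816528320312, 72.0985107421875), (84.19125366210938, 59.823936462402344), 89.98688507080078)
plane y=ax+bz+c deg [-0.17  0.18] y at lens centre z=.07 (mm) 0.6
lens centre frame-top world [504.7 -27.   78. ] tool axes yaw 7.49
21.07 offset [ 0.002  0.135 -0.002] turn [ 0.001  0.002 -0.001] now [433.5 -36.6  79.1] F [-0.9  0.5 -1.5] g 0.155
```

View pics/w10.png

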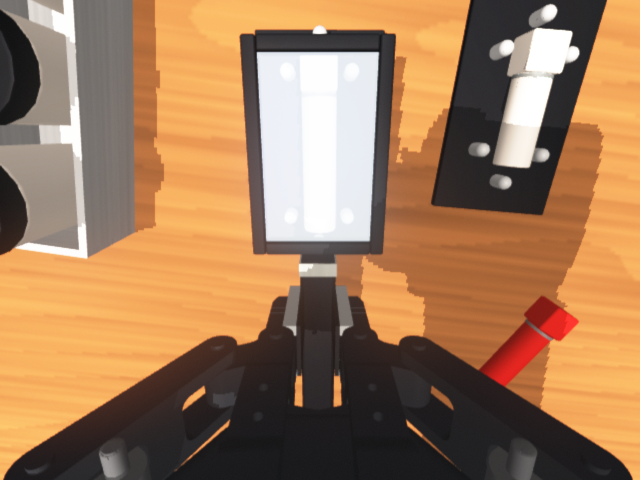

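The long tube shows through the lens, centred at (320,145), and the pegs are symmetric about it. The short tube is seated in its own nest at (525,100). I'll lower to TCP z 52 mm.

```bash
python3 -m pendant '{"offset":[[0.002,0.04,-0.002],[0.002,0.08,-0.002],[0.002,0.11,-0.002],[0.002,0.125,-0.002],[0.002,0.135,-0.002],[0.002,0.135,-0.002],[0.002,0.135,-0.002],[0.002,0.135,-0.002]],"turn":[[0,0,0],[0,0,0],[0,0,0],[0,0,0],[0,0,0],[0,0,0],[0,0,0],[0,0,0]]}'
python3 held.py w11
python3 - <<'E'
from h import *
go(433.2,-37.1,52,-82.6)
p,d=manip.camera('side');w=cloud('side',d);h=w[...,2];q=p.astype(int)
cv2.imwrite('pics/s2.png',cv2.resize(p[130:330,180:400,::-1],None,fx=3,fy=3))
m=(q.max(-1)<90)&(h>.042)&(h<.06)&(w[...,0]>.45)&(w[...,0]<.56)&(abs(w[...,1]+.028)<.04);P=w[m]
print('side frame',m.sum(),rect(P),np.median(P[:,2]))
E
```

```text
clock: 22.08
position: [0.4332, -0.0371, 0.0522]
ee_rot: [-0.531, 0.467, -0.466, 0.532]
ft_force: [0.8, -0.7, -2.2]
grip_width: 0.149
frame tool rect (x,z): ((0.220367431640625, 81.87973022460938), (103.75342559814453, 73.6489028930664), 89.98465728759766)
plane y=ax+bz+c deg [ 0.09 21.91] y at lens centre z=.07 (mm) 0.6
lens centre frame-top world [514.4 -26.7  46.8] tool axes yaw 7.47
22.12 offset [ 0.     0.001 -0.   ] turn [ 0.001  0.002 -0.001] now [433.2 -37.1  52.2] F [-0.1  0.2 -1. ] g 0.151
side frame 254 (array([496.8, -30.4]), array([95.5, 60.4]), 7.3) 0.04977541168605036
```

View pics/s2.png

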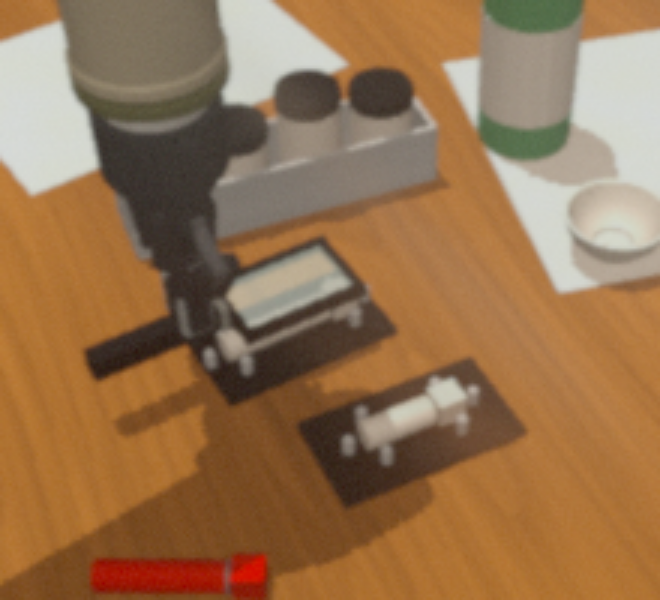

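```bash
python3 -c "
from workcell import manip
print(manip.hand_in()); o=manip.get_obs(); print(o['clock'],o['position'],o['grip_width'])"
```

```text
the job is handed in; nothing more can be done
None
the job is handed in; nothing more can be done
```

The job is handed in at about 22 s of the 72 s allowed. Both tubes lie released in the boards of their own length, and the magnifier is held still above the long tube. I viewed 8 pictures.

**Tubes:** after release, the long tube measured about (501.5, -28) mm and the short tube about (542, -142) mm. Their tops read about 27–28 mm, which is 26 mm once the camera's offset of about 1.5–2 mm is taken off. The pictures show both seated between their pegs.

**Magnifier:** I gripped it by the handle and carried it over the jars with its underside about 179 mm up. It finished with the underside about 41 mm above the bench, 15 mm above the tube. Tilt was under 0.2° on the approach, and its yaw is within 0.2° of the tube's. The lens is centred to about 2 mm, and the residual force shows only the magnifier's weight.

**Checks that disagreed:**
- The last wrist-camera fit of the lens frame was spoiled because it included the board below: it gave a 22° slope and a 104 mm length. For level and centring I relied on the clean fit taken 27 mm higher, the final tool pose and the side view.
- The side-view fit came out 95.5 mm long with its centre near x = 497 mm. I take that to include part of the ferrule; corrected, it is about 499.5 mm against the tube's 501.5 mm.

I saw no contact with the caddy, bottle, bowl or jar, though I didn't measure their positions again at the end. The highest force I read was about 18 N, when pressing the short tube down into its nest.

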